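# Press a sleeve home on the sprung centring cone of a tacking jig and hold it

### The arm

A 7-joint arm with a two-finger parallel gripper is mounted at the origin on a cart in front of the work surface, level with it; the furniture and walls round the work are solid. World frame = base frame: x ahead of the robot, y to its left, z up, the work surface at z = 0. Lengths are in m, angles in rad, forces in N, time in s.
With the tool pointing down it reaches from about 0.425 to 0.875 m from the base axis. Payload 4.7 kg.
Tool frame: the origin (TCP) lies on the centre line of the jaws, within the pads' length; the fingertips stand 14 mm ahead of it and the grasp point (between the pads) lies 5 mm behind it; z points along the fingers, y is the direction in which the jaws open and shut (so a half turn about z gives the same grasp; the last joint's range is limited). The gripper opens to 87 mm and grips with 3 to 60 N. Pads are 19 mm wide; open, the fingers measure 117 mm over their backs; the gripper's body (75 mm by 190 mm) begins 51 mm behind the grasp point.
Start: joints at [1.278, 0.321, -0.07, 1.45, 0.023, 1.371, -0.057], TCP at [0.196, -0.62, 0.237] pointing down, gripper open.
Joint ranges: [-2.86, 2.86], [-0.3, 2.09], [-1.38, 1.24], [0.06, 2.45], [-1.56, 4.7], [0.09, 2.05], [-2.69, 2.69]. Speed limits (rad/s): [2.57, 2.57, 3.14, 3.14, 3.14, 3.14, 3.14].

### API

Orientations are given as a rotation vector (axis times angle).
In Python, from bench import ctrl gives the robot as it stands. The module is installed in compiled form; this text tells all that it offers.
- The arm moves only by the tool step_arm, never from a script. Its argument "plan" is a list of rows, each a list of 3 entries, a list of its own where there are three numbers: the turn, a rotation vector about the tool's x, y, z in rad, then the shift along the tool's x, y, z in m, then the closure in counts, from 0 (fully open) to 255 (shut). In form: [[[rx, ry, rz], [x, y, z], hand], ...]. A call has exactly 10 rows; each row is the pose to reach, as a shift and turn from the pose commanded when the call began, along the tool's axes at that moment; what a row does not reach only later rows make up. A row lasts 1/8 s, in which the tool goes at most 62.5 mm and 10.7 degrees, less where a joint would pass 70% of its speed; a pose out of reach is approached as far as the arm can. A call with a gripper value outside its range is refused whole. The fingers move at their own pace and stop on an object; "squeeze" is the grip in N (left out, the last holds). Time passes only in rows, so rows that repeat a pose let the fingers close, or fill a call up. It gives the time, the measured TCP pose, the force and the opening at its end, in the units of the state.
- ctrl.get_state(): the state, without advancing time (a new reading comes with each control period).
- ctrl.get_image(name): name is "side" or "top" or "wrist"; returns the picture (480x640x3 uint8, red, green, blue); there is no depth.
- ctrl.calibration(name): a dict with "fov_y" (degrees; the focal length in pixels is half the picture's height over the tangent of half this angle, whatever the lens; pixels are square), "cx", "cy" (the principal point, pixels), "rvec" (rotation vector, rad) and "tvec" (3), from world to camera coordinates, as OpenCV has them. Camera axes: x right, y down, z forward; pixel columns grow to the right and rows downward; lengths in m; the calibration is good to about 2 mm. A picture is of the moment at which its call begins: read the wrist's pose just before it. calibration takes no time and is no camera call; for the wrist camera it gives the pose at the moment of the call.
- ctrl.close_job(): hands the job in, once; it reports no verdict.
Trained networks look in the newest picture that a camera, given by its name, has taken for a name from the list of things; names that differ only in an ending like _2 or _b are one class to them, and where a whole thing is asked for, a point or a joint stands for the part that bears it (a point fixed in the world has none). Each returns a list of dicts, best first, with "score" (0 to 1); they miss things now and then, are a little off and sometimes report something else, mostly with a low value. They report only what shows in the picture. A call takes as long as a camera call.
- ctrl.cut_out(camera, label): "pixels" (480x640 bool, what is visible of it) and "rect" ([left, top, width, height] in pixels, round what is visible of it).
The state is a dict: "time": time; "joint_positions": joint angles; "qd": joint speeds; "joint_torque": joint torques, N m; "position": TCP position; "tool_rot": TCP orientation; "ft_force": force on the tool from outside, world axes, zero at the start; "torque": the same for the moment, N m; "grip_width": opening from 0.0 (shut) to 1.0 (fully open).
Only numpy, scipy, OpenCV 4.12 (cv2) and the standard library are available. Lean on these libraries where they do the work, as an engineer would, in place of code of your own. Each camera call takes 0.05 s, during which the arm holds its last target.

### The job

Fold both long flaps of the small carton well back to the outside, take out the steel sleeve and set it upright over the brass cone of the tacking jig. Press it down against the cone's spring until its lower end sits flush on the square base plate, centred on the cone. Finish while holding it there, still gripping and pressing it home ready for tacking (the spring lifts it if let go), and leave the other things on the bench where they lie.

Things in the scene. Friction and masses are not known exactly. Their poses are not given: they have to be found in the camera images.
- carton: Brown cardboard carton, fixed, 150 (x) x 112 (y) x 58 mm high, walls and floor 3 mm. Origin: centre of its underside; x along its length (within 0.3 rad of world x), z up. Its two 54 mm long flaps hang on the long rims (y = +-55, z = 58 mm) and stand ajar, with a gap of 40 to 70 mm between them over its middle. The short end flaps are already folded down outside (they stand out 12 mm).
- flap_left (a joint): Angle (rad) of the flap on the carton's +y rim: 0 closed (level over the carton), 1.57 upright, up to 3.3 folded to the outside. Starts at 0.9 to 1.2. A little friction keeps it where it is left; a push of about 1 N from inside outwards, low above the rim, swings it out.
- flap_right (a joint): The same for the flap on the carton's -y rim.
- sleeve: Bright steel sleeve (plain round tube), outer diameter 42 mm, bore 34 mm, 48 mm long, 0.15 to 0.23 kg, standing upright on the carton's floor, at most 12 mm (x) and 15 mm (y) off its middle, its top 7 mm below the carton's rim. Origin: centre of its lower end; z along its axis, up.
- base_plate: Square steel plate 92 x 92 x 6 mm clamped level on the tacking jig, a grey 120 x 120 mm pedestal fixed to the bench. Origin: centre of its underside, 48 mm above the bench; x, y along its edges (within 0.3 rad of world x, y). Dowels by its +x and +y edges stand 4 mm above its top; strap clamps at its (+x,+y) and (-x,-y) corners stand 15 mm above it, 50 mm and more from the cone's axis.
- seat (a point): Point on the cone's axis, level with the base plate's top face (54 mm above the bench): where the centre of the sleeve's lower end must come. Axes as base_plate's.
- centring_cone (a joint): How far (m) the brass cone is pressed down: 0 at rest, standing 35 mm above the base plate; at most 0.020. It is 10 mm across near its blunt tip and 35 mm across 11 mm above the plate, and rises through a 37 mm hole. Its spring pushes up with about 3 N when the sleeve first rests on it, 11 mm above the plate, and about 8 N when the sleeve's end meets the plate (about 0.011).
- stub_plate: Finished work piece, tube stub on a 104 x 101 mm plate, 57 mm high, lying at the right rear. Leave it alone. Origin: underside.
- chipping_hammer: Chipping hammer with coil spring handle, 245 mm long, lying at the left rear. Leave it alone.
- mig_pliers: Welding pliers with red handles, 199 mm long, lying at the rear. Leave them alone.
- gas_nozzle: Copper gas nozzle, 68 mm long, 25 mm thick, lying at the rear. Leave it alone.
- nut_0: Dark hexagon nut, 27 mm across flats, lying at the rear. Leave it alone.
- contact_tip_0: Copper contact tip, 30 mm long, lying at the rear. Leave it alone.

How it is judged:
By the outcome, as a careful person would: the job done as asked, in the order asked, and still so for the second after the job is handed in, while the arm keeps its last pose, push and grip.
It also fails if it takes over 54 s, if anything falls off the work surface, if the arm or the gripper's body presses on something with over 40 N, if the wrist force passes 120 N, or if a joint passes its speed limit or range.

## Working session

There is one attempt and no reset: what is moved stays moved. The work goes in short steps, Python scripts to look and compute and a tool call to move; the robot and the scene stay as the last step left them, time stands still between calls to the robot, and variables do not carry over. Pictures are saved under pics/ and viewed, and the job is handed in when it is done.

Besides the shell and the picture viewer there is one more tool, called after "Request:" in YAML: its name, and indented under it one key for each argument. step_arm: Moves the arm, as the interface text tells. Its arguments: {"type":"object","properties":{"plan":{"type":"array"},"squeeze":{"type":"number"}},"required":["plan"]}

```bash
mkdir -p pics; ls; cat > h.py <<'E'
import numpy as np, cv2
from bench import ctrl
def shot(cam,name):
    im=ctrl.get_image(cam); cv2.imwrite(f'pics/{name}.png',cv2.cvtColor(im,cv2.COLOR_RGB2BGR)); return im
def cal(cam):
    c=ctrl.calibration(cam); f=240/np.tan(np.radians(c['fov_y'])/2)
    K=np.array([[f,0,c['cx']],[0,f,c['cy']],[0,0,1.]]); R=cv2.Rodrigues(np.array(c['rvec'],float))[0]; return K,R,np.array(c['tvec'],float)
def ray(cam,u,v,z):
    K,R,t=cal(cam); d=R.T@np.linalg.inv(K)@np.array([u,v,1.]); o=-R.T@t; return o+d*(z-o[2])/d[2]
def proj(cam,P):
    K,R,t=cal(cam); p=(R@np.atleast_2d(P).T).T+t; p=p@K.T; return p[:,:2]/p[:,2:]
E
python3 - <<'E'
from h import *
s=ctrl.get_state(); print(s)
for c in ['side','top','wrist']:
    print(c,ctrl.calibration(c)); shot(c,c+'0')
E
```

```text
pics
{'time': 0.0, 'joint_positions': array([ 1.27807554,  0.32182202, -0.07009312,  1.45168227,  0.02256164,
        1.37078203, -0.05686061]), 'qd': array([ 0.00019185,  0.00074657, -0.00053871,  0.00126236, -0.00111255,
       -0.00081859,  0.00048097]), 'joint_torque': array([-1.42497947e-04, -4.91291893e+01, -4.03847108e-01, -3.12533891e+01,
       -6.40511164e-02,  4.35802387e-02,  1.36190197e-04]), 'position': array([ 0.19613133, -0.6191508 ,  0.23545852]), 'tool_rot': array([-3.10282687e+00, -4.79887473e-01,  5.47068577e-04]), 'ft_force': array([ 0.19803719, -0.33049019, -0.22788967]), 'torque': array([ 0.002649  ,  0.00883238, -0.04185756]), 'grip_width': 0.9995953907220994}
side {'fov_y': 55.99474543051667, 'cx': 323.9835533312124, 'cy': 248.46603206314808, 'rvec': array([ 1.99369611, -0.23636595,  0.1546133 ]), 'tvec': array([-0.61409679,  0.12701821,  0.86015909])}
top {'fov_y': 52.6258954416662, 'cx': 314.8404906982225, 'cy': 243.7018761485691, 'rvec': array([ 1.91009218, -2.31489482,  0.23874172]), 'tvec': array([0.11892081, 0.63997689, 0.86848698])}
wrist {'fov_y': 60.354678949471456, 'cx': 318.07792036756825, 'cy': 236.75751543633734, 'rvec': array([-2.34033027,  1.71552347,  0.24642066]), 'tvec': array([-0.64915137, -0.03282466,  0.39084884])}
```

View pics/side0.png

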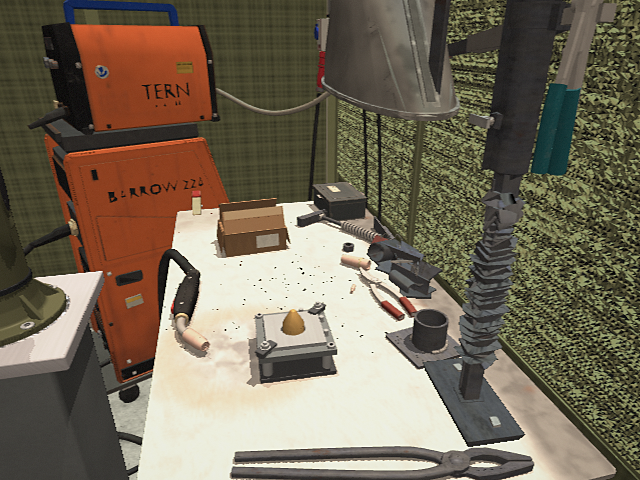

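View pics/top0.png

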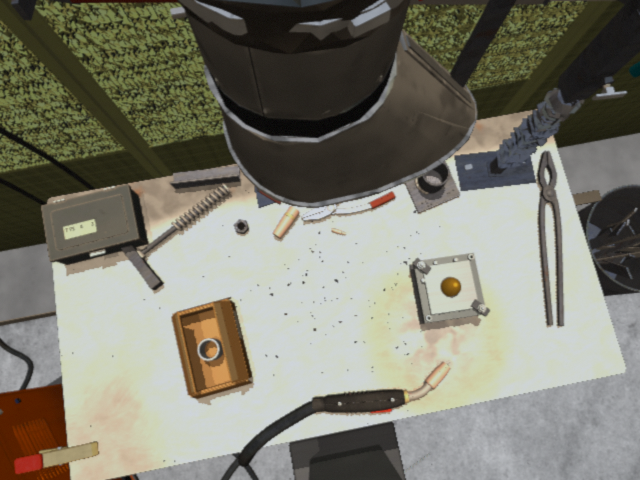

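View pics/wrist0.png

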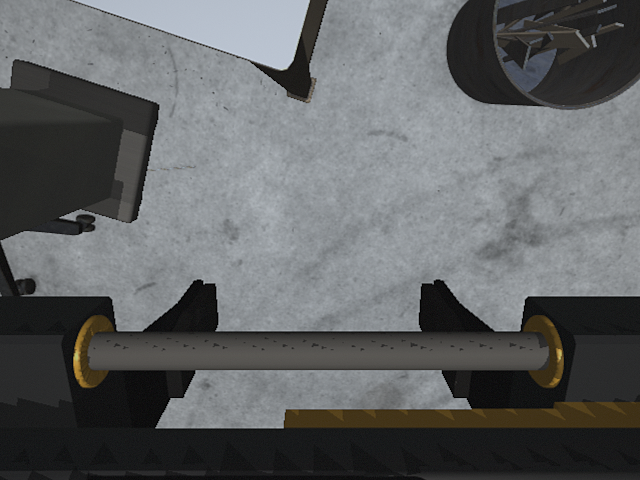

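```bash
python3 - <<'E'
from h import *
im=shot('top','top1')
cv2.imwrite('pics/tc.png',cv2.cvtColor(cv2.resize(im[280:410,150:270],None,fx=5,fy=4.6,interpolation=cv2.INTER_CUBIC),cv2.COLOR_RGB2BGR))
cv2.imwrite('pics/tj.png',cv2.cvtColor(cv2.resize(im[240:340,400:500],None,fx=6,fy=6,interpolation=cv2.INTER_CUBIC),cv2.COLOR_RGB2BGR))
for l in ['sleeve','carton','base_plate','centring_cone','flap_left','flap_right']:
    for d in ctrl.cut_out('top',l)[:2]:
        m=d['pixels']; v,u=np.nonzero(m); print(l,round(d['score'],2),d['rect'],u.mean(),v.mean(),m.sum())
        np.save(f'pics/m_{l}.npy',m) if d is not None else 0
K,R,t=cal('top'); print('cam',-R.T@t)
print('arm at',proj('top',[[0.65,0,0],[.65,.2,0],[.5,0,0]]))
E
```

```text
sleeve 0.7 [198.5, 339.4, 26.5, 23.0] 209.15331010452962 348.82229965156796 287
carton 0.56 [173.4, 299.8, 77.2, 94.5] 210.83241150442478 347.6583702064897 5424
base_plate 0.63 [421.1, 257.9, 54.6, 55.3] 449.3436373003606 286.8567748583205 1941
base_plate 0.44 [405.6, 162.3, 54.2, 50.3] 432.85509056839476 187.9369144284822 1601
centring_cone 0.63 [439.6, 276.2, 22.9, 19.5] 450.1013986013986 286.16083916083915 286
flap_left 0.81 [170.8, 313.2, 23.9, 80.5] 182.54716981132074 353.75220125786166 795
flap_left 0.53 [212.9, 300.9, 34.8, 81.3] 229.546090273363 340.467895740623 1573
flap_right 0.62 [214.8, 303.9, 32.0, 80.2] 229.519890260631 340.0048010973937 1458
flap_right 0.19 [423.6, 260.3, 53.0, 50.4] 449.12833944473545 286.5248821372446 1909
cam [0.46348061 0.03131451 0.98091148]
arm at [[312.65924022 251.11498761]
 [216.48962384 269.37825845]
 [326.85885246 323.56863328]]
```

```bash
python3 - <<'E'
from h import *
im=shot('side','side1')
cv2.imwrite('pics/sc.png',cv2.cvtColor(cv2.resize(im[185:265,200:300],None,fx=7,fy=7,interpolation=cv2.INTER_CUBIC),cv2.COLOR_RGB2BGR))
for l in ['carton','base_plate','centring_cone','flap_left','flap_right']:
    for d in ctrl.cut_out('side',l)[:2]:
        m=d['pixels']; v,u=np.nonzero(m); print(l,round(d['score'],2),d['rect'],u.mean(),v.mean(),m.sum())
E
```

```text
carton 0.82 [215.2, 197.2, 76.2, 60.3] 250.85252410663642 227.47929665343165 3526
carton 0.47 [279.5, 310.8, 27.4, 23.3] 292.2280701754386 323.05043859649123 456
base_plate 0.57 [266.8, 311.4, 58.6, 40.2] 293.7590966122961 331.69636135508154 1594
centring_cone 0.86 [280.9, 311.1, 24.5, 24.7] 291.9434389140271 323.4004524886878 442
centring_cone 0.26 [295.9, 210.0, 82.1, 29.5] 333.81392045454544 223.7002840909091 704
flap_left 0.63 [216.9, 197.5, 60.2, 19.6] 245.4198473282443 204.82824427480915 524
flap_right 0.62 [225.8, 206.2, 56.0, 29.9] 252.74377224199287 220.08896797153025 1405
```

View pics/tc.png

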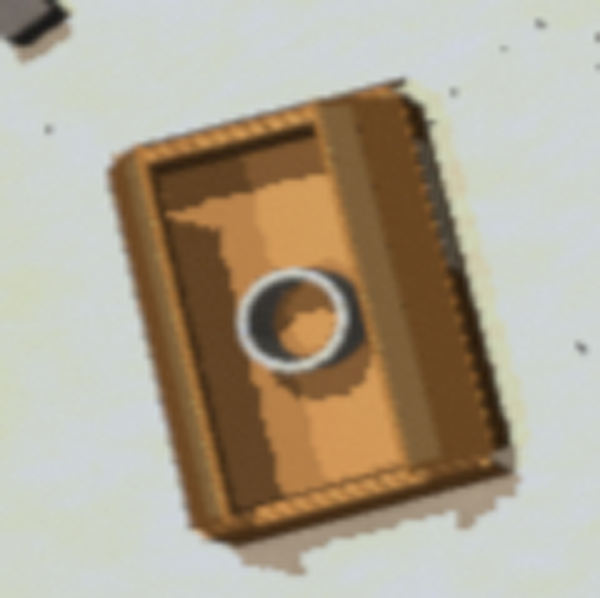

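View pics/tj.png

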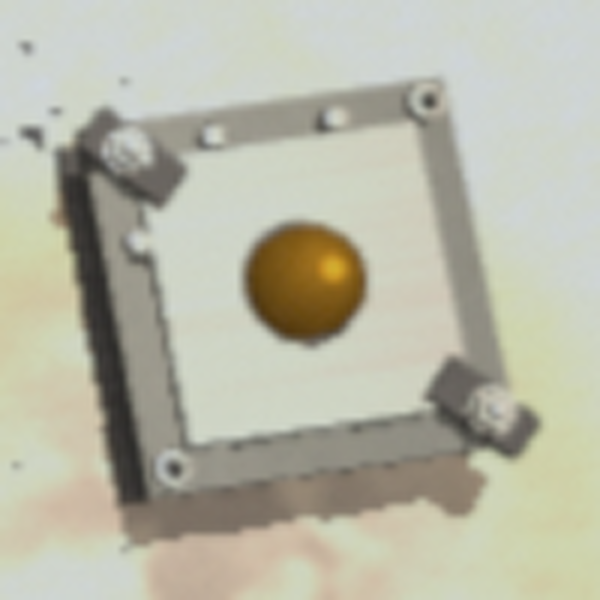

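View pics/sc.png

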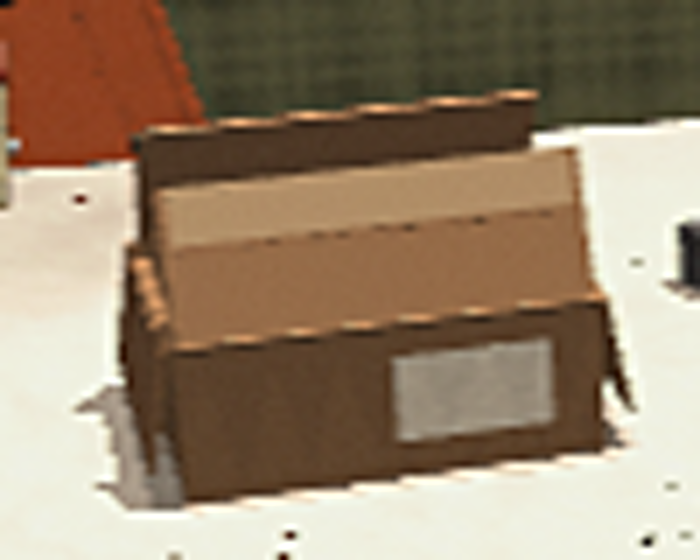

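```bash
python3 - <<'E'
from h import *
C=[(172.4,315.5),(231,299.3),(251.7,380),(190,396)]
P=np.array([ray('top',u,v,.058) for u,v in C]); print(P.round(4), P.mean(0))
print('len',np.linalg.norm(P-np.roll(P,-1,0),axis=1))
d=P[0]-P[3]; d2=P[1]-P[2]; print('yaw',np.arctan2(d[1],d[0]),np.arctan2(d2[1],d2[0]))
print('sleeve',ray('top',208.6,349.4,.051))
# white plate corners in crop /6 ; plate top z .054
for c in [(135,125),(440,80),(510,430),(150,495)]:
    print(ray('top',400+c[0]/6-.4,240+c[1]/6-.4,.048).round(4))
print('cone', ray('top',450.5,286.2,.075).round(4),ray('side',291.9,323.4,.075).round(4))
p=ray('side',291.9,323.4,.075)
# tip in side 
E
```

```text
[[0.5678 0.2847 0.058 ]
 [0.577  0.1716 0.058 ]
 [0.4237 0.1572 0.058 ]
 [0.4173 0.2723 0.058 ]] [0.49645315 0.22142791 0.058     ]
len [0.11352308 0.15393674 0.11524308 0.15106354]
yaw 0.08253332324506317 0.09344018399359623
sleeve [0.49329031 0.22832286 0.051     ]
[ 0.5822 -0.2044  0.048 ]
[ 0.5778 -0.3055  0.048 ]
[ 0.4638 -0.2985  0.048 ]
[ 0.4657 -0.1813  0.048 ]
cone [ 0.521  -0.2384  0.075 ] [ 0.516  -0.2645  0.075 ]
```

```bash
python3 - <<'E'
from h import *
im=shot('side','s2')
cv2.imwrite('pics/sj.png',cv2.cvtColor(cv2.resize(im[295:385,240:350],None,fx=7,fy=6.6,interpolation=cv2.INTER_CUBIC),cv2.COLOR_RGB2BGR))
E
```

```text
(no output)
```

View pics/sj.png

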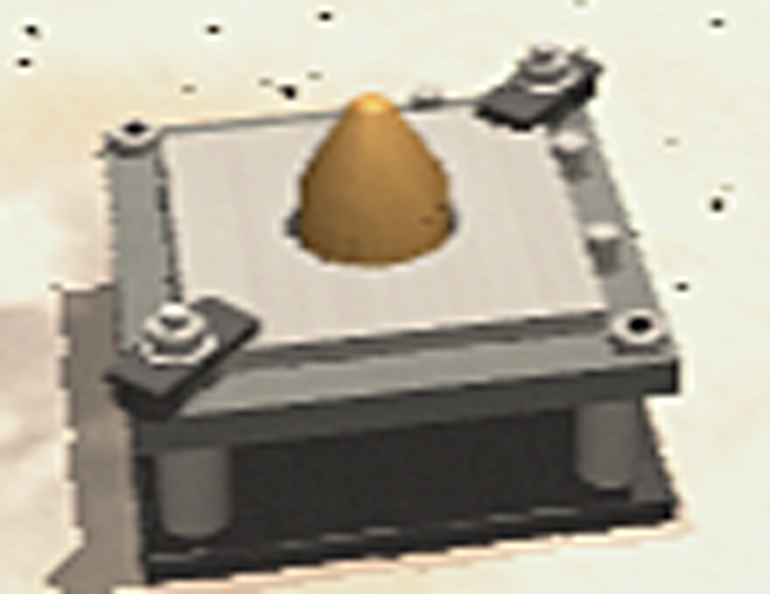

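```bash
cat >> h.py <<'E'
import json
from scipy.spatial.transform import Rotation as Ro
def getcmd():
    d=json.load(open('cmd.json')); return np.array(d['p']),Ro.from_matrix(d['R'])
def setcmd(p,R): json.dump({'p':list(map(float,p)),'R':R.as_matrix().tolist()},open('cmd.json','w'))
def upd(rv,sh):   # last row typed
    p,R=getcmd(); setcmd(p+R.apply(sh),R*Ro.from_rotvec(rv))
def down(yaw_y):  # tool pointing down, tool y at world angle yaw_y
    y=np.array([np.cos(yaw_y),np.sin(yaw_y),0]); z=np.array([0,0,-1.]); x=np.cross(y,z)
    return Ro.from_matrix(np.c_[x,y,z])
def rel(p,R=None):
    p0,R0=getcmd(); R=R0 if R is None else R
    return (R0.inv()*R).as_rotvec().round(4), R0.inv().apply(np.array(p)-p0).round(4)
E
python3 - <<'E'
from h import *
s=ctrl.get_state(); R=Ro.from_rotvec(s['tool_rot']); print(R.as_matrix().round(4)); 
ya=np.arctan2(*R.as_matrix()[[1,0],1]); print(ya)
setcmd([0.196,-.62,.237],down(ya))
print('jig hover',rel([.46,-.24,.30],down(.09)))
c=np.array([.4965,.2215]); th=.088
ex=np.array([np.cos(th),np.sin(th)]); ey=np.array([-ex[1],ex[0]])
for z in (.095,.103,.108):
  for px in [(187.6,353.5),(221.6,341.6)]:
    P=ray('top',*px,z)[:2]-c; print(z,P@ex,P@ey)
print('sleeve local',(np.array([.4933,.2283])-c)@np.c_[ex,ey])
# hood height: bottom edge points
for z in (.3,.4,.5,.6): print(z,'top hood',ray('top',345,203,z).round(3),ray('top',470,120,z).round(3),'side hood',ray('side',455,112,z).round(3),ray('side',335,90,z).round(3))
for a,p in [(.089,(293.3,309.7))]: print('tip side',ray('side',*p,a))
print(ray('side',240+373/7,295+220/6.6,.054), ray('top',450.6,286.5,.07))
E
```

```text
[[ 9.533e-01  3.022e-01  0.000e+00]
 [ 3.022e-01 -9.533e-01 -2.000e-04]
 [-0.000e+00  2.000e-04 -1.000e+00]]
-1.2638435187824957
jig hover (array([ 0.    ,  0.    , -1.3538]), array([ 0.3665, -0.2825, -0.063 ]))
0.095 -0.001468321047643207 0.03552557804351789
0.095 0.002049974300009805 -0.0276172503949335
0.103 -0.001903019368193493 0.03352020215282064
0.103 0.001583504901467495 -0.029052430912951736
0.108 -0.0021747058185374486 0.032266842221134864
0.108 0.00129196152737862 -0.029949418736713133
sleeve local [-0.00258999  0.00705492]
0.3 top hood [ 0.654 -0.05   0.3  ] [ 0.746 -0.262  0.3  ] side hood [1.071 0.3   0.3  ] [0.903 0.939 0.3  ]
0.4 top hood [ 0.626 -0.038  0.4  ] [ 0.705 -0.219  0.4  ] side hood [ 0.708 -0.346  0.4  ] [ 0.634 -0.066  0.4  ]
0.5 top hood [ 0.598 -0.026  0.5  ] [ 0.663 -0.176  0.5  ] side hood [ 0.345 -0.992  0.5  ] [ 0.366 -1.071  0.5  ]
0.6 top hood [ 0.57  -0.014  0.6  ] [ 0.622 -0.133  0.6  ] side hood [-0.018 -1.639  0.6  ] [ 0.097 -2.076  0.6  ]
tip side [ 0.52151169 -0.24780848  0.089     ]
[ 0.52048232 -0.24827494  0.054     ] [ 0.52076482 -0.23990756  0.07      ]
```

```bash
python3 - <<'E'
from h import *
K,R,t=cal('wrist'); p0,R0=getcmd(); s=ctrl.get_state(); Rt=Ro.from_rotvec(s['tool_rot'])
print('cam in tool',Rt.inv().apply(-R.T@t-s['position'])); print('cam axes in tool',(Rt.inv().as_matrix()@R.T).round(3)); print(K)
E
```

```text
cam in tool [ 0.07761493 -0.00043347 -0.14855125]
cam axes in tool [[-0.001 -0.96  -0.281]
 [ 1.    -0.002  0.001]
 [-0.001 -0.281  0.96 ]]
[[412.7366774    0.         318.07792037]
 [  0.         412.7366774  236.75751544]
 [  0.           0.           1.        ]]
```

Request:
step_arm:
  plan:
    - [[0,0,-0.15],[0.04,-0.03,-0.03],0]
    - [[0,0,-1.354],[0.366,-0.282,-0.063],0]
    - [[0,0,-1.354],[0.366,-0.282,-0.063],0]
    - [[0,0,-1.354],[0.366,-0.282,-0.063],0]
    - [[0,0,-1.354],[0.366,-0.282,-0.063],0]
    - [[0,0,-1.354],[0.366,-0.282,-0.063],0]
    - [[0,0,-1.354],[0.366,-0.282,-0.063],0]
    - [[0,0,-1.354],[0.366,-0.282,-0.063],0]
    - [[0,0,-1.354],[0.366,-0.282,-0.063],0]
    - [[0,0,-1.354],[0.366,-0.282,-0.063],0]

```text
time: 2.1
position: [0.4595, -0.2411, 0.2995]
tool_rot: [2.121, 2.318, -0.001]
ft_force: [-0.8, -0.5, -1.2]
grip_width: 0.998
```

```bash
python3 - <<'E'
from h import *
upd([0,0,-1.354],[.366,-.282,-.063]); p,R=getcmd(); s=ctrl.get_state(); print(p,s['position'],R.as_rotvec(),s['tool_rot'],s['joint_positions'].round(2))
im=shot('wrist','w1')
for l in ['base_plate','centring_cone']:
    for d in ctrl.cut_out('wrist',l)[:2]:
        m=d['pixels']; v,u=np.nonzero(m); print(l,round(d['score'],2),d['rect'],u.mean(),v.mean(),m.sum())
E
```

```text
[ 0.4596849  -0.24059221  0.3       ] [ 0.45950125 -0.24111724  0.29948308] [2.11908005 2.31928958 0.        ] [ 2.12068308e+00  2.31765028e+00 -1.46787781e-03] [ 0.91  0.04 -0.49  1.66  0.02  1.45  0.51]
base_plate 0.72 [330.1, 153.5, 103.9, 106.4] 381.3276150627615 204.85983263598325 7170
centring_cone 0.65 [362.0, 189.8, 36.3, 40.6] 381.84735472679967 208.09193408499567 1153
```

View pics/w1.png

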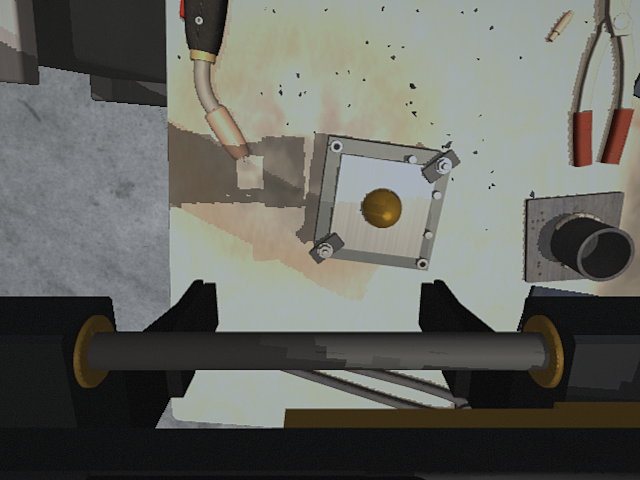

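```bash
python3 - <<'E'
from h import *
print('plate',ray('wrist',381.3,204.9,.054),'cone',ray('wrist',381.5,208,.066))
im=cv2.cvtColor(cv2.imread('pics/w1.png'),cv2.COLOR_BGR2RGB)
c=cv2.resize(im[120:280,300:470],None,fx=4.5,fy=3.7,interpolation=cv2.INTER_CUBIC); cv2.imwrite('pics/wj.png',cv2.cvtColor(c,cv2.COLOR_RGB2BGR))
# project model circle for candidates: silhouette widths
def outline(x,y):
    P=[]
    for r,z in ((.005,.089),(.0175,.065),(.0185,.054)):
        a=np.linspace(0,6.28,60); P.append(np.c_[x+r*np.cos(a),y+r*np.sin(a),0*a+z])
    return [proj('wrist',p) for p in P],[proj('top',p) for p in P],[proj('side',p) for p in P]
w,t,s=outline(.520,-.244)
for n,o in zip('wts',(w,t,s)): print(n,[(p.min(0).round(1),p.max(0).round(1)) for p in o])
E
```

```text
plate [ 0.52147019 -0.24263595  0.054     ] cone [ 0.51993882 -0.24319073  0.066     ]
w [(array([379.7, 209. ]), array([390.9, 219.9])), (array([362.9, 190.3]), array([399.8, 226.4])), (array([360.6, 187.3]), array([398.6, 224.5]))]
t [(array([453. , 282.6]), array([458.4, 288. ])), (array([442.8, 277.6]), array([461.3, 296. ])), (array([440.8, 277.9]), array([460.2, 297.1]))]
s [(array([288.8, 306.9]), array([295.1, 310.3])), (array([281.5, 315.2]), array([303.2, 327.5])), (array([281.1, 320.5]), array([303.9, 333.6]))]
```

View pics/wj.png

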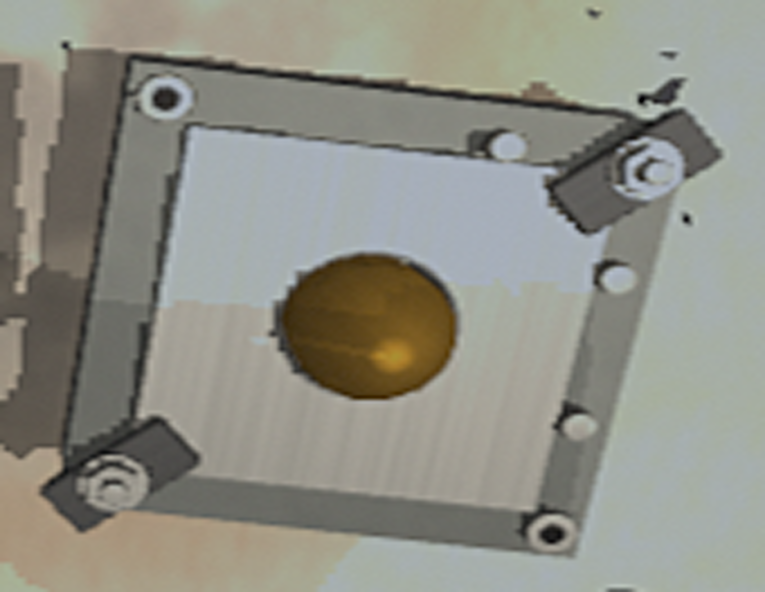

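```bash
python3 - <<'E'
from h import *
print(rel([.4965,.2215,.22]))
E
```

```text
(array([0., 0., 0.]), array([0.4569, 0.0783, 0.08  ]))
```

Request:
step_arm:
  plan:
    - [[0,0,0],[0.06,0.01,0],80]
    - [[0,0,0],[0.12,0.02,0],80]
    - [[0,0,0],[0.457,0.078,0.08],80]
    - [[0,0,0],[0.457,0.078,0.08],80]
    - [[0,0,0],[0.457,0.078,0.08],80]
    - [[0,0,0],[0.457,0.078,0.08],80]
    - [[0,0,0],[0.457,0.078,0.08],80]
    - [[0,0,0],[0.457,0.078,0.08],80]
    - [[0,0,0],[0.457,0.078,0.08],80]
    - [[0,0,0],[0.457,0.078,0.08],80]

```text
time: 3.5
position: [0.4972, 0.2202, 0.2193]
tool_rot: [2.121, 2.317, -0.002]
ft_force: [-0.2, -0.3, -0.3]
grip_width: 0.686
```

```bash
python3 - <<'E'
from h import *
upd([0,0,0],[.457,.078,.08]); p,R=getcmd(); s=ctrl.get_state(); print(p,s['position'],s['time'],s['grip_width'],s['joint_positions'].round(2))
im=shot('wrist','w2')
for d in ctrl.cut_out('wrist','sleeve')[:2]:
        m=d['pixels']; v,u=np.nonzero(m); print(round(d['score'],2),d['rect'],u.mean(),v.mean(),m.sum())
        r=d['rect']; print(ray('wrist',r[0]+r[2]/2,r[1]+r[3]/2,.051))
E
```

```text
[0.4962224  0.22157444 0.22      ] [0.49719845 0.22016451 0.21929168] 3.5 0.6857484936392134 [ 0.39  0.21 -0.96  1.71  0.17  1.31 -0.51]
0.68 [295.3, 186.3, 46.3, 43.2] 314.52904929577466 211.74031690140845 1136
[0.49760382 0.22737158 0.051     ]
```

View pics/w2.png

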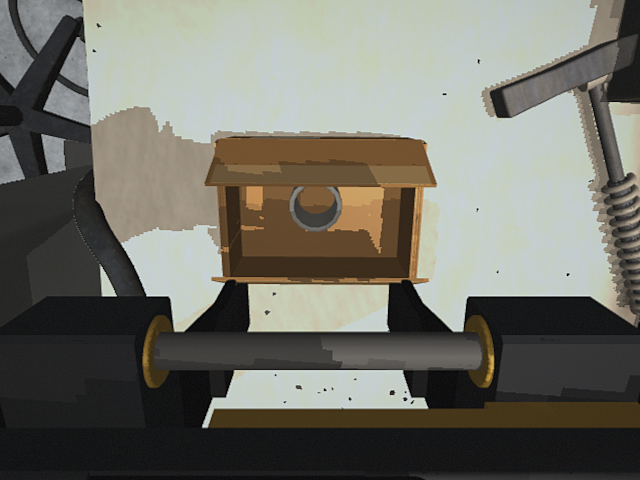

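Request:
step_arm:
  plan:
    - [[0,0,0],[0.002,0,0.06],80]
    - [[0,0,0],[0.002,0,0.11],80]
    - [[0,0,0],[0.003,0,0.14],80]
    - [[0,0,0],[0.015,0,0.14],80]
    - [[0,0,0],[0.035,0,0.14],80]
    - [[0,0,0],[0.055,0,0.14],80]
    - [[0,0,0],[0.075,0,0.14],80]
    - [[0,0,0],[0.095,0,0.14],80]
    - [[0,0,0],[0.115,0,0.14],80]
    - [[0,0,0],[0.115,0,0.14],80]

```text
time: 4.85
position: [0.4867, 0.3389, 0.0819]
tool_rot: [2.117, 2.321, 0.006]
ft_force: [-0.1, 0.2, 0.1]
grip_width: 0.683
```

```bash
python3 - <<'E'
from h import *
upd([0,0,0],[.115,0,.14]); p,R=getcmd(); s=ctrl.get_state(); print(p,s['position'],s['time'],s['ft_force'])
im=shot('side','s3'); cv2.imwrite('pics/s3c.png',cv2.cvtColor(cv2.resize(im[100:300,150:350],None,fx=3,fy=3),cv2.COLOR_RGB2BGR))
E
```

```text
[0.48586844 0.33610739 0.08      ] [0.48668166 0.33890602 0.08185161] 4.85 [-0.11571929  0.16184322  0.10570596]
```

View pics/s3c.png

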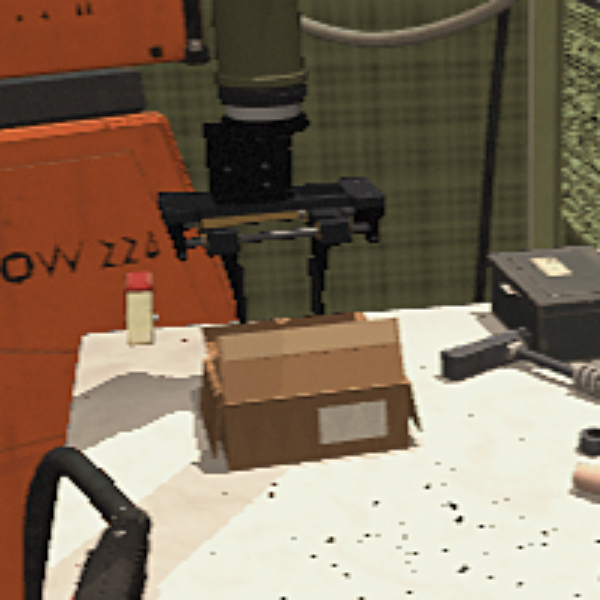

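Request:
step_arm:
  plan:
    - [[0,0,0],[-0.03,0,-0.02],80]
    - [[0,0,0],[-0.08,0,-0.02],80]
    - [[0,0,0],[-0.11,0,-0.01],80]
    - [[0,0,0],[-0.125,0,0.002],80]
    - [[0,0,0],[-0.145,0,0.002],80]
    - [[0,0,0],[-0.165,0,0.002],80]
    - [[0,0,0],[-0.185,0,0.002],80]
    - [[0,0,0],[-0.205,0,0.002],80]
    - [[0,0,0],[-0.23,0,0.002],80]
    - [[0,0,0],[-0.23,0,0.002],80]

```text
time: 6.15
position: [0.5073, 0.1055, 0.0773]
tool_rot: [2.123, 2.315, -0.001]
ft_force: [-0.2, 0.5, -0.3]
grip_width: 0.682
```

```bash
python3 - <<'E'
from h import *
upd([0,0,0],[-.23,0,.002]); p,R=getcmd(); s=ctrl.get_state(); print(p,s['position'],s['time'],s['ft_force'])
im=shot('side','s4'); cv2.imwrite('pics/s4c.png',cv2.cvtColor(cv2.resize(im[100:300,150:350],None,fx=3,fy=3),cv2.COLOR_RGB2BGR))
im=shot('wrist','w4')
E
```

```text
[0.50657635 0.1070415  0.078     ] [0.50728599 0.10552185 0.07732774] 6.15 [-0.1769885   0.52337526 -0.28816738]
```

View pics/s4c.png

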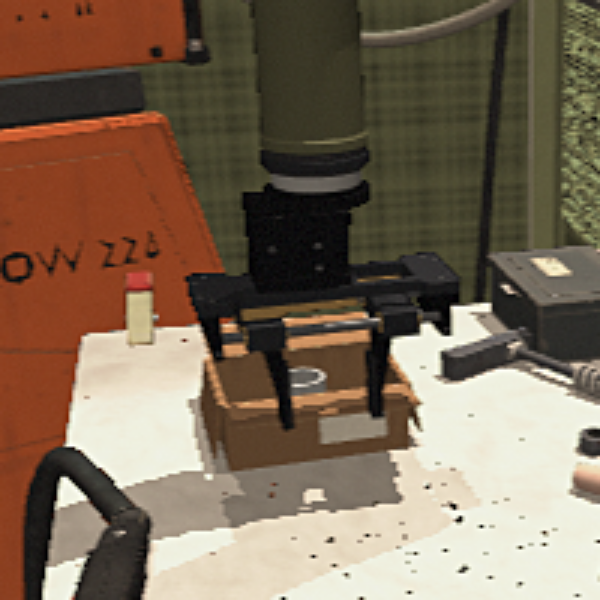

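View pics/w4.png

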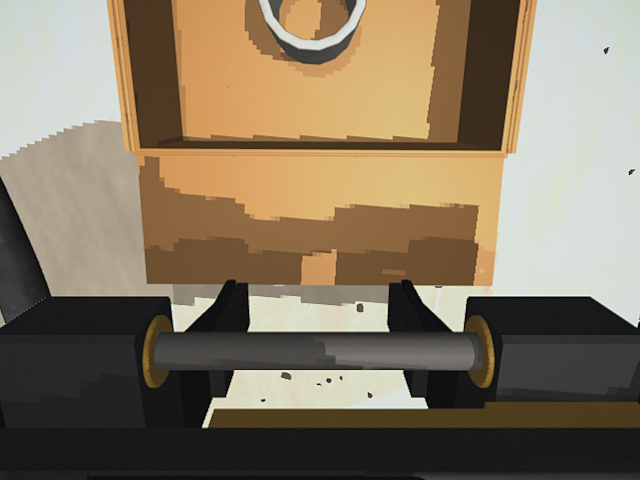

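```bash
python3 - <<'E'
from h import *
print(rel([.495,.228,.20]))
E
```

```text
(array([0., 0., 0.]), array([ 0.1215, -0.0006, -0.122 ]))
```

Request:
step_arm:
  plan:
    - [[0,0,0],[0,0,-0.05],80]
    - [[0,0,0],[0.06,0,-0.09],80]
    - [[0,0,0],[0.12,-0.001,-0.122],80]
    - [[0,0,0],[0.12,-0.001,-0.122],80]
    - [[0,0,0],[0.12,-0.001,-0.122],80]
    - [[0,0,0],[0.12,-0.001,-0.122],80]
    - [[0,0,0],[0.12,-0.001,-0.122],80]
    - [[0,0,0],[0.12,-0.001,-0.122],80]
    - [[0,0,0],[0.12,-0.001,-0.122],80]
    - [[0,0,0],[0.12,-0.001,-0.122],80]

```text
time: 7.5
position: [0.4952, 0.2266, 0.1995]
tool_rot: [2.12, 2.319, -0.0]
ft_force: [-0.1, 0.2, 0.5]
grip_width: 0.687
```

```bash
python3 - <<'E'
from h import *
upd([0,0,0],[.12,-.001,-.122]); p,R=getcmd(); s=ctrl.get_state(); print(p,s['position'],s['time'],s['ft_force'])
im=shot('side','s5'); cv2.imwrite('pics/s5c.png',cv2.cvtColor(cv2.resize(im[100:300,150:350],None,fx=3,fy=3),cv2.COLOR_RGB2BGR))
im=shot('wrist','w5')
for d in ctrl.cut_out('wrist','sleeve')[:1]:
        m=d['pixels']; r=d['rect']; print(d['score'],r,ray('wrist',r[0]+r[2]/2,r[1]+r[3]/2,.051))
E
```

```text
[0.49477629 0.2264641  0.2       ] [0.49522866 0.22656152 0.19947408] 7.5 [-0.06039126  0.1924664   0.45709328]
0.75 [295.2, 184.3, 50.9, 62.8] [0.49695358 0.23333319 0.051     ]
```

View pics/s5c.png

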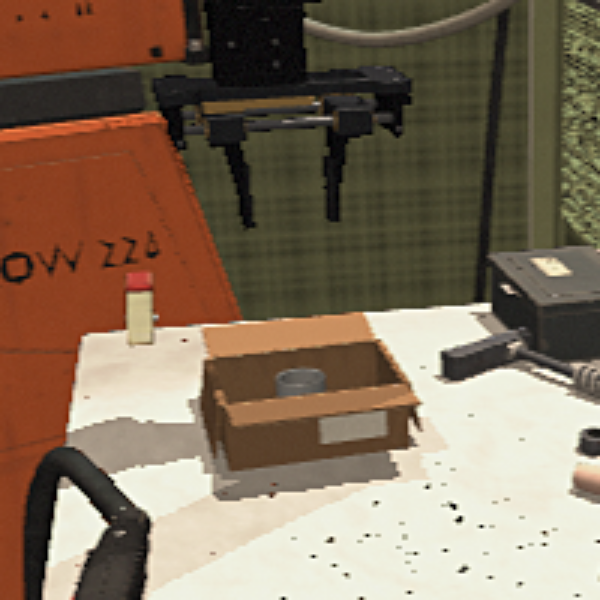

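View pics/w5.png

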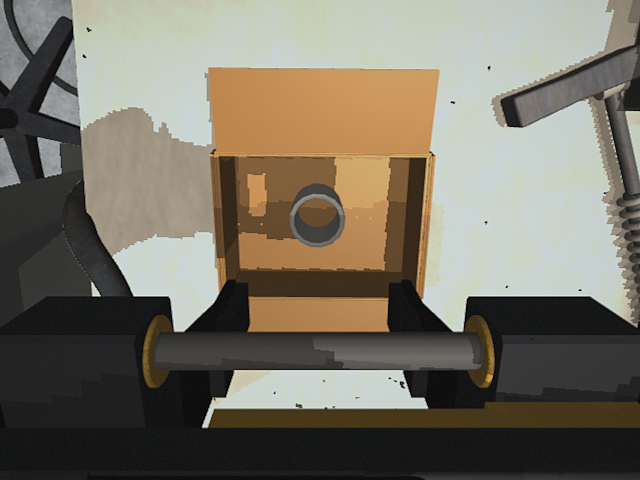

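```bash
python3 - <<'E'
from h import *
im=cv2.imread('pics/w5.png'); cv2.imwrite('pics/w5c.png',cv2.resize(im[170:270,270:370],None,fx=6,fy=6,interpolation=cv2.INTER_CUBIC))
q=ray('wrist',317.2,221.5,.051); print(q)
a=np.linspace(0,6.28,60)
for r in (.021,.017): 
  P=proj('wrist',np.c_[q[0]+r*np.cos(a),q[1]+r*np.sin(a),0*a+.051]); print(P.min(0),P.max(0))
print(rel([q[0],q[1],.034]))
E
```

```text
[0.4948021  0.22870049 0.051     ]
[288.91449592 193.56961911] [345.48132917 248.3896438 ]
[294.30596048 198.97472056] [340.09350865 243.34717047]
(array([0., 0., 0.]), array([0.0022, 0.0002, 0.166 ]))
```

View pics/w5c.png

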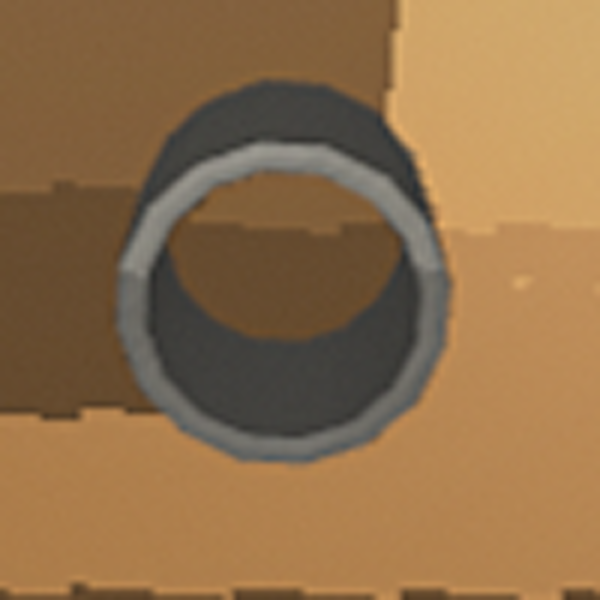

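Request:
step_arm:
  plan:
    - [[0,0,0],[0.0027,0,0.05],80]
    - [[0,0,0],[0.0027,0,0.1],80]
    - [[0,0,0],[0.0027,0,0.14],80]
    - [[0,0,0],[0.0027,0,0.166],80]
    - [[0,0,0],[0.0027,0,0.166],80]
    - [[0,0,0],[0.0027,0,0.166],110]
    - [[0,0,0],[0.0027,0,0.166],255]
    - [[0,0,0],[0.0027,0,0.166],255]
    - [[0,0,0],[0.0027,0,0.166],255]
    - [[0,0,0],[0.0027,0,0.166],255]
  squeeze: 45

```text
time: 8.9
position: [0.4956, 0.2297, 0.0348]
tool_rot: [2.118, 2.318, 0.002]
ft_force: [-1.7, -0.1, 5.7]
grip_width: 0.467
```

```bash
python3 - <<'E'
from h import *
upd([0,0,0],[.0027,0,.166]); p,R=getcmd(); s=ctrl.get_state(); print(p,s['position'],s['time'],s['ft_force'],s['grip_width']*87)
im=shot('wrist','w6')
# next
q=[.521,-.244]
print('lift .18, transit', rel([.495,.2292,.2]), rel([.47,-.05,.2],down(0)), rel([q[0],q[1],.16],down(-.1)))
E
```

```text
[0.49453319 0.22915313 0.034     ] [0.49557    0.2297495  0.03476242] 8.9 [-1.7275402  -0.08123318  5.71540388] 40.588552609454226
lift .18, transit (array([0., 0., 0.]), array([ 0.    ,  0.0005, -0.166 ])) (array([0.    , 0.    , 0.0902]), array([-0.2758, -0.0496, -0.166 ])) (array([0.    , 0.    , 0.1902]), array([-0.4736, -0.0162, -0.126 ]))
```

View pics/w6.png

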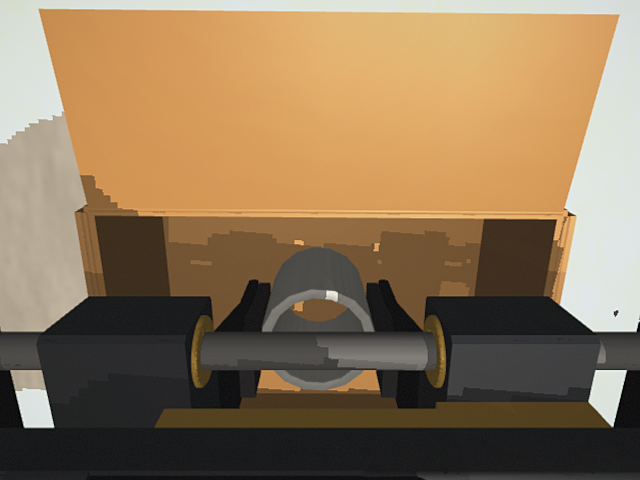

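Request:
step_arm:
  plan:
    - [[0,0,0],[0,0,-0.04],255]
    - [[0,0,0],[0,0,-0.09],255]
    - [[0,0,0],[-0.01,-0.005,-0.14],255]
    - [[0,0,0.03],[-0.06,-0.02,-0.16],255]
    - [[0,0,0.05],[-0.12,-0.03,-0.166],255]
    - [[0,0,0.09],[-0.175,-0.04,-0.166],255]
    - [[0,0,0.09],[-0.23,-0.045,-0.166],255]
    - [[0,0,0.09],[-0.29,-0.05,-0.166],255]
    - [[0,0,0.09],[-0.345,-0.04,-0.166],255]
    - [[0,0,0.09],[-0.4,-0.03,-0.166],255]
  squeeze: 45

```text
time: 10.2
position: [0.501, -0.1736, 0.1997]
tool_rot: [2.221, 2.22, -0.001]
ft_force: [1.0, 0.3, -0.8]
grip_width: 0.466
```

```bash
python3 - <<'E'
from h import *
upd([0,0,0.09],[-.4,-.03,-.166]); p,R=getcmd(); s=ctrl.get_state(); print(p,s['position'],s['time'],s['ft_force'],s['grip_width']*87)
print(rel([.521,-.244,.165]))
E
```

```text
[ 0.50066879 -0.17192336  0.2       ] [ 0.50096282 -0.17362644  0.19972436] 10.2 [ 0.99198399  0.32462819 -0.84088799] 40.560964055152056
(array([0., 0., 0.]), array([-0.0721,  0.0203,  0.035 ]))
```

Request:
step_arm:
  plan:
    - [[0,0,0],[-0.04,0.01,0.015],255]
    - [[0,0,0],[-0.072,0.02,0.035],255]
    - [[0,0,0],[-0.072,0.02,0.035],255]
    - [[0,0,0],[-0.072,0.02,0.035],255]
    - [[0,0,0],[-0.072,0.02,0.035],255]
    - [[0,0,0],[-0.072,0.02,0.035],255]
    - [[0,0,0],[-0.072,0.02,0.035],255]
    - [[0,0,0],[-0.072,0.02,0.035],255]
    - [[0,0,0],[-0.072,0.02,0.035],255]
    - [[0,0,0],[-0.072,0.02,0.035],255]
  squeeze: 45

```text
time: 11.45
position: [0.521, -0.2437, 0.1645]
tool_rot: [2.222, 2.221, -0.0]
ft_force: [-0.3, -0.3, -1.9]
grip_width: 0.466
```

```bash
python3 - <<'E'
from h import *
upd([0,0,0],[-.072,.02,.035]); p,R=getcmd(); s=ctrl.get_state(); print(p,s['position'],s['time'],s['ft_force'],s['grip_width']*87)
im=shot('wrist','w7'); im=shot('side','s7'); cv2.imwrite('pics/s7c.png',cv2.cvtColor(cv2.resize(im[220:390,220:380],None,fx=4,fy=3.5,interpolation=cv2.INTER_CUBIC),cv2.COLOR_RGB2BGR))
im=shot('top','t7'); cv2.imwrite('pics/t7c.png',cv2.cvtColor(cv2.resize(im[220:360,380:520],None,fx=4,fy=4),cv2.COLOR_RGB2BGR))
E
```

```text
[ 0.52068006 -0.24392023  0.165     ] [ 0.52098716 -0.24370851  0.16452182] 11.45 [-0.31512032 -0.29516175 -1.86780455] 40.537116473919795
```

View pics/w7.png

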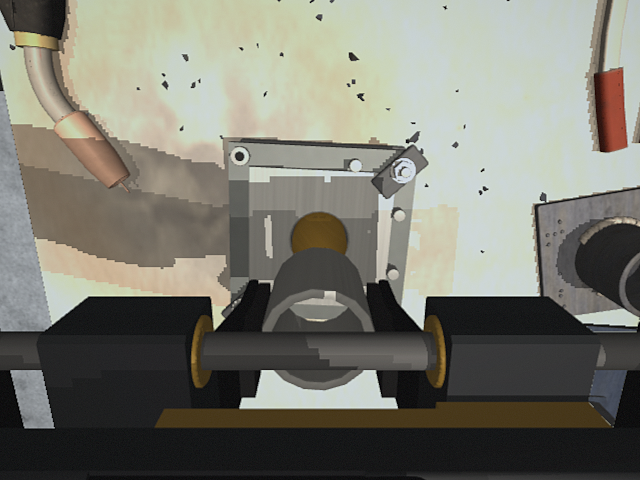

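View pics/s7c.png

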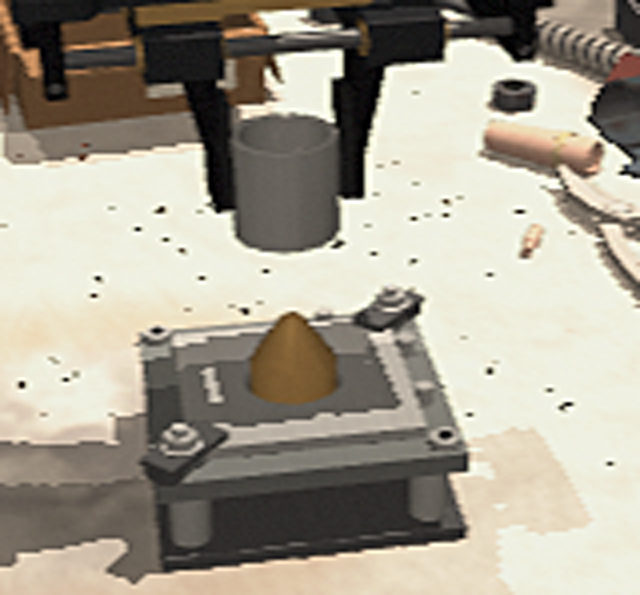

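View pics/t7c.png

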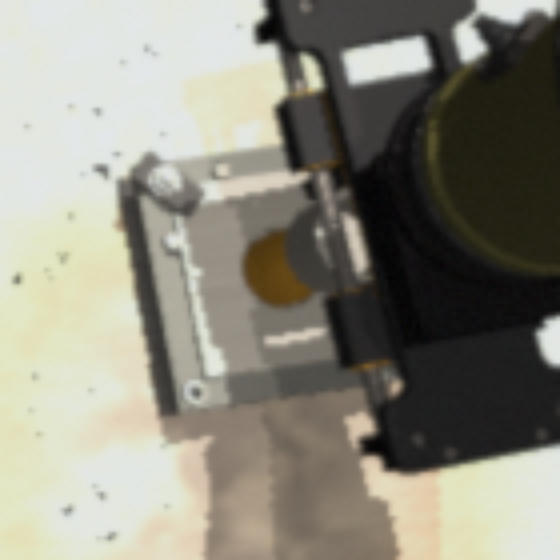

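```bash
python3 - <<'E'
from h import *
a=np.linspace(0,6.28,90)
def bb(cam,x,y,z,r):
    P=proj(cam,np.c_[x+r*np.cos(a),y+r*np.sin(a),0*a+z]); return P.min(0).round(1),P.max(0).round(1)
x,y,z=.521,-.2437,.1645-.0318
print('side bottom',bb('side',x,y,z,.021),'top',bb('side',x,y,z+.048,.021))
print('wrist top',bb('wrist',x,y,z+.048,.021),'bottom',bb('wrist',x,y,z,.021))
print('wrist cone',bb('wrist',.521,-.244,.065,.0175),bb('wrist',.521,-.244,.054,.0185),'side',bb('side',.521,-.244,.065,.0175),bb('side',.521,-.244,.089,.005))
for n,b in (('s7',(270,235,50,110)),('w7',(230,190,180,210))):
    im=cv2.imread(f'pics/{n}.png'); u,v,w,h=b; f=min(780/w,590/h); cv2.imwrite(f'pics/{n}z.png',cv2.resize(im[v:v+h,u:u+w],None,fx=f,fy=f,interpolation=cv2.INTER_CUBIC)); print(n,f)
E
```

```text
side bottom (array([278.2, 277.9]), array([305.3, 291.3])) top (array([276.9, 250.7]), array([304.8, 262.9]))
wrist top (array([259.7, 286.5]), array([376. , 389.8])) bottom (array([273.3, 244.7]), array([362.1, 326.9]))
wrist cone (array([289.8, 217.5]), array([345.3, 270.4])) (array([289.3, 211.9]), array([345.8, 265.9])) side (array([282.1, 315.1]), array([303.8, 327.4])) (array([289.4, 306.8]), array([295.7, 310.2]))
s7 5.363636363636363
w7 2.8095238095238093
```

View pics/s7z.png

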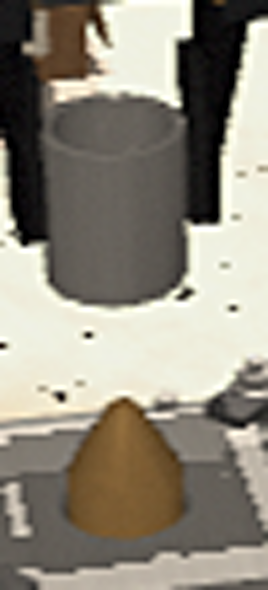

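View pics/w7z.png

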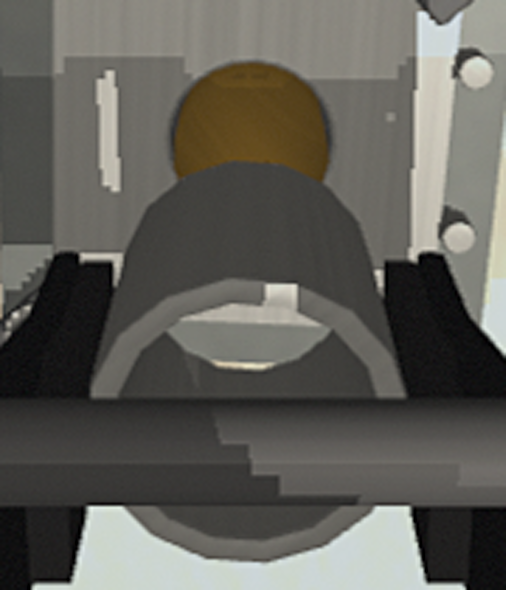

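Request:
step_arm:
  plan:
    - [[0,0,0],[0.0006,0.001,0.02],255]
    - [[0,0,0],[0.0006,0.001,0.04],255]
    - [[0,0,0],[0.0006,0.001,0.052],255]
    - [[0,0,0],[0.0006,0.001,0.058],255]
    - [[0,0,0],[0.0006,0.001,0.062],255]
    - [[0,0,0],[0.0006,0.001,0.065],255]
    - [[0,0,0],[0.0006,0.001,0.068],255]
    - [[0,0,0],[0.0006,0.001,0.07],255]
    - [[0,0,0],[0.0006,0.001,0.072],255]
    - [[0,0,0],[0.0006,0.001,0.072],255]
  squeeze: 50

```text
time: 12.85
position: [0.522, -0.2436, 0.0929]
tool_rot: [2.221, 2.221, -0.001]
ft_force: [-2.8, -1.6, 4.4]
grip_width: 0.463
```

```bash
python3 - <<'E'
from h import *
upd([0,0,0],[.0006,.001,.072]); p,R=getcmd(); s=ctrl.get_state(); print(p,s['position'],s['time'],s['ft_force'],s['torque'],s['grip_width']*87)
E
```

```text
[ 0.52167997 -0.24332007  0.093     ] [ 0.52200636 -0.24359379  0.09286101] 12.85 [-2.75064345 -1.60990421  4.37392212] [-0.50529277  0.41409469  0.00806372] 40.298123914810525
```

Request:
step_arm:
  plan:
    - [[0,0,0],[-0.0005,-0.0007,0],255]
    - [[0,0,0],[-0.0005,-0.0007,0.001],255]
    - [[0,0,0],[-0.0005,-0.0007,0.002],255]
    - [[0,0,0],[-0.0005,-0.0007,0.003],255]
    - [[0,0,0],[-0.0005,-0.0007,0.004],255]
    - [[0,0,0],[-0.0005,-0.0007,0.005],255]
    - [[0,0,0],[-0.0005,-0.0007,0.006],255]
    - [[0,0,0],[-0.0005,-0.0007,0.006],255]
    - [[0,0,0],[-0.0005,-0.0007,0.006],255]
    - [[0,0,0],[-0.0005,-0.0007,0.006],255]
  squeeze: 55

```text
time: 14.1
position: [0.5217, -0.2437, 0.0869]
tool_rot: [2.221, 2.221, 0.0]
ft_force: [-0.8, -1.3, 5.8]
grip_width: 0.471
```

```bash
python3 - <<'E'
from h import *
upd([0,0,0],[-.0005,-.0007,.006]); p,R=getcmd(); s=ctrl.get_state(); print(p,s['position'],s['time'],s['ft_force'],s['torque'],s['grip_width']*87)
im=shot('side','s8')[250:350,240:340]; cv2.imwrite('pics/s8z.png',cv2.cvtColor(cv2.resize(im,None,fx=5.9,fy=5.9,interpolation=cv2.INTER_CUBIC),cv2.COLOR_RGB2BGR))
E
```

```text
[ 0.52098004 -0.24382018  0.087     ] [ 0.52171478 -0.24373274  0.08689632] 14.1 [-0.79235842 -1.33430509  5.75742564] [-0.4351369   0.03791804  0.06257426] 40.943613445324544
```

View pics/s8z.png

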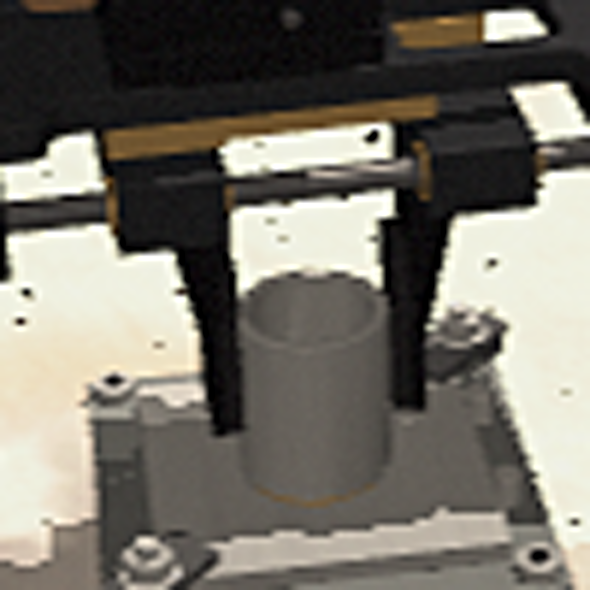

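Request:
step_arm:
  plan:
    - [[0,0,0],[-0.0003,-0.0002,0.0005],255]
    - [[0,0,0],[-0.0003,-0.0002,0.001],255]
    - [[0,0,0],[-0.0003,-0.0002,0.0015],255]
    - [[0,0,0],[-0.0003,-0.0002,0.002],255]
    - [[0,0,0],[-0.0003,-0.0002,0.0025],255]
    - [[0,0,0],[-0.0003,-0.0002,0.0025],255]
    - [[0,0,0],[-0.0003,-0.0002,0.0025],255]
    - [[0,0,0],[-0.0003,-0.0002,0.0025],255]
    - [[0,0,0],[-0.0003,-0.0002,0.0025],255]
    - [[0,0,0],[-0.0003,-0.0002,0.0025],255]
  squeeze: 55

```text
time: 15.4
position: [0.5217, -0.2438, 0.0857]
tool_rot: [2.221, 2.221, -0.0]
ft_force: [-3.4, -0.1, 12.9]
grip_width: 0.466
```

```bash
python3 - <<'E'
from h import *
upd([0,0,0],[-.0003,-.0002,.0025]); p,R=getcmd(); s=ctrl.get_state(); print(p,s['position'],s['time'],s['ft_force'],s['torque'],s['grip_width']*87)
im=shot('side','s9')[250:350,240:340]; cv2.imwrite('pics/s9z.png',cv2.cvtColor(cv2.resize(im,None,fx=5.9,fy=5.9,interpolation=cv2.INTER_CUBIC),cv2.COLOR_RGB2BGR))
E
```

```text
[ 0.52078009 -0.24412021  0.0845    ] [ 0.52169096 -0.24383477  0.08568286] 15.4 [-3.44495369 -0.05410451 12.88224497] [-3.70993545e-02  6.92015172e-01  1.76495876e-04] 40.54520132837979
```

View pics/s9z.png

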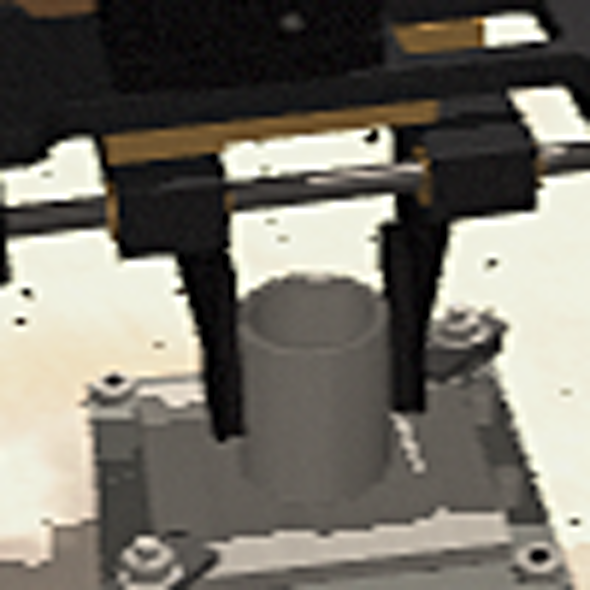

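Request:
step_arm:
  plan:
    - [[0,0,0],[0,0,0.0005],255]
    - [[0,0,0],[0,0,0.001],255]
    - [[0,0,0],[0,0,0.0015],255]
    - [[0,0,0],[0,0,0.0015],255]
    - [[0,0,0],[0,0,0.0015],255]
    - [[0,0,0],[0,0,0.0015],255]
    - [[0,0,0],[0,0,0.0015],255]
    - [[0,0,0],[0,0,0.0015],255]
    - [[0,0,0],[0,0,0.0015],255]
    - [[0,0,0],[0,0,0.0015],255]
  squeeze: 58

```text
time: 16.7
position: [0.5218, -0.2438, 0.0857]
tool_rot: [2.22, 2.221, -0.001]
ft_force: [-7.3, 1.5, 22.3]
grip_width: 0.464
```

```bash
python3 - <<'E'
from h import *
upd([0,0,0],[0,0,.0015])
for i in range(4):
    s=ctrl.get_state(); print(s['position'].round(5),s['tool_rot'].round(4),s['time'],s['ft_force'].round(2),s['torque'].round(2),s['grip_width']*87); im0=ctrl.get_image('side')
im=shot('side','s10')[250:350,240:340]; cv2.imwrite('pics/s10z.png',cv2.cvtColor(cv2.resize(im,None,fx=5.9,fy=5.9,interpolation=cv2.INTER_CUBIC),cv2.COLOR_RGB2BGR))
shot('wrist','w10'); shot('top','t10')
a=np.linspace(0,6.28,90)
def bb(cam,x,y,z,r):
    P=proj(cam,np.c_[x+r*np.cos(a),y+r*np.sin(a),0*a+z]); return P.min(0).round(1),P.max(0).round(1)
for z in (.054,.102): print(bb('side',.5215,-.244,z,.021),bb('wrist',.5215,-.244,z,.021))
E
```

```text
[ 0.52178 -0.24384  0.08567] [ 2.2203e+00  2.2206e+00 -1.2000e-03] 16.7 [-7.3   1.54 22.31] [ 0.28  1.52 -0.02] 40.399187705741774
[ 0.52173 -0.24385  0.08563] [ 2.2205e+00  2.2205e+00 -1.3000e-03] 16.75 [-5.94  0.94 22.43] [0.25 1.44 0.02] 40.796594394710425
[ 0.52176 -0.24383  0.08565] [ 2.2204e+00  2.2205e+00 -1.3000e-03] 16.8 [-6.82  1.63 21.99] [0.26 1.53 0.06] 40.64789933503476
[ 0.52174 -0.24383  0.08565] [ 2.2203e+00  2.2206e+00 -1.3000e-03] 16.85 [-7.21  1.3  22.73] [ 0.22  1.47 -0.03] 40.102469143762434
(array([280.5, 319.5]), array([306.4, 334.4])) (array([272.7, 244.9]), array([361.6, 327.1]))
(array([279.3, 294.6]), array([305.9, 308.6])) (array([259., 287.]), array([375.4, 390.3]))
```

View pics/s10z.png

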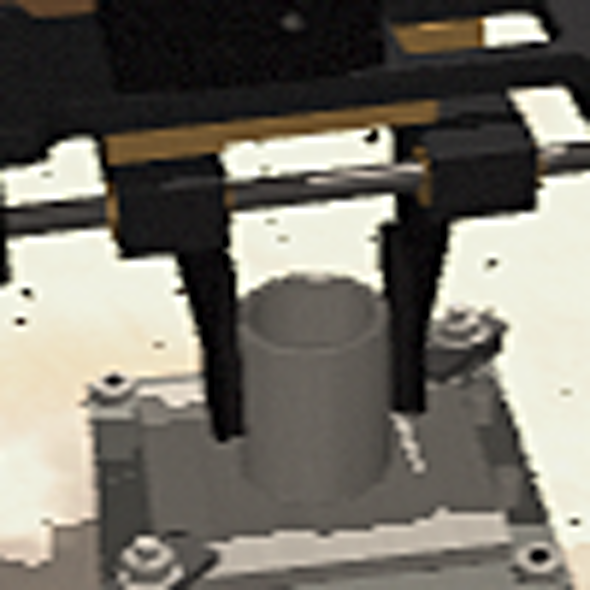

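View pics/w10.png

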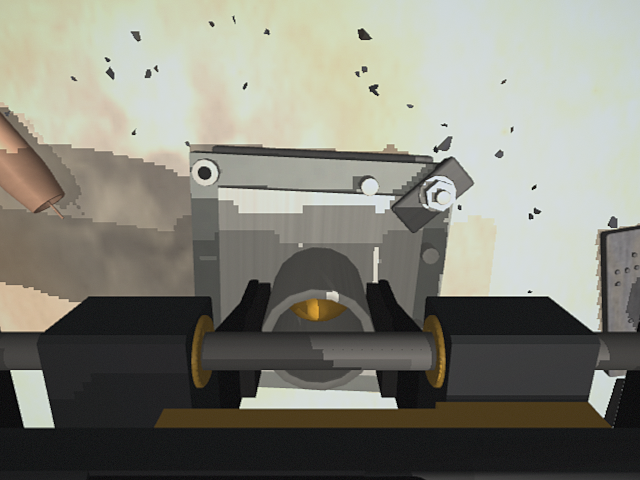

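View pics/t10.png

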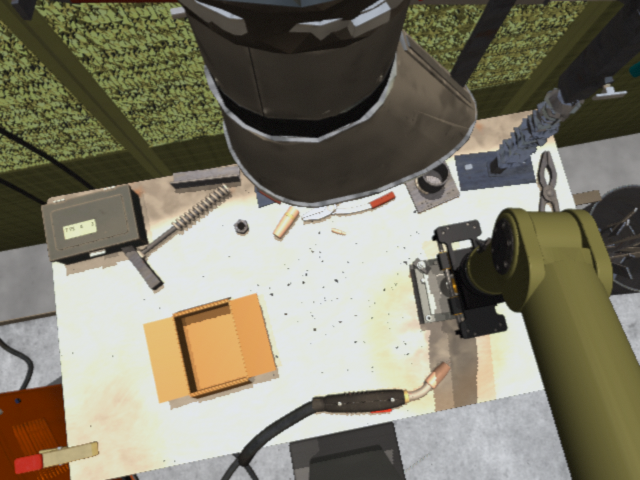

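Request:
step_arm:
  plan:
    - [[0,0,0],[0,-0.0003,-0.0002],255]
    - [[0,0,0],[0.0001,-0.0006,-0.0004],255]
    - [[0,0,0],[0.0002,-0.0009,-0.0005],255]
    - [[0,0,0],[0.0002,-0.001,-0.0005],255]
    - [[0,0,0],[0.0002,-0.001,-0.0005],255]
    - [[0,0,0],[0.0002,-0.001,-0.0005],255]
    - [[0,0,0],[0.0002,-0.001,-0.0005],255]
    - [[0,0,0],[0.0002,-0.001,-0.0005],255]
    - [[0,0,0],[0.0002,-0.001,-0.0005],255]
    - [[0,0,0],[0.0002,-0.001,-0.0005],255]
  squeeze: 58

```text
time: 18.3
position: [0.5217, -0.2438, 0.0857]
tool_rot: [2.219, 2.219, 0.001]
ft_force: [-3.4, -0.1, 16.4]
grip_width: 0.462
```

```bash
python3 - <<'E'
from h import *
upd([0,0,0],[0.0002,-.001,-.0005])
for i in range(3):
    s=ctrl.get_state(); print(s['position'].round(5),s['tool_rot'].round(4),s['time'],s['ft_force'].round(2),s['torque'].round(2),s['grip_width']*87); im0=ctrl.get_image('side')
im=shot('wrist','w11')[190:400,230:410]; cv2.imwrite('pics/w11z.png',cv2.cvtColor(cv2.resize(im,None,fx=2.8,fy=2.8,interpolation=cv2.INTER_CUBIC),cv2.COLOR_RGB2BGR))
a=np.linspace(0,6.28,90)
print(proj('wrist',[[.5215,-.244,.078],[.5215,-.244,.102]]))
E
```

```text
[ 0.52169 -0.24384  0.08572] [2.2191e+00 2.2193e+00 1.1000e-03] 18.3 [-3.36 -0.07 16.41] [0.   0.68 0.01] 40.19454185441946
[ 0.52169 -0.24385  0.08571] [2.2190e+00 2.2194e+00 1.1000e-03] 18.35 [-3.55 -0.32 16.89] [-0.06  0.73 -0.  ] 40.27456892531064
[ 0.52168 -0.24383  0.0857 ] [2.2190e+00 2.2194e+00 1.1000e-03] 18.4 [-3.42 -0.12 17.18] [-0.01  0.75 -0.  ] 40.52932076132198
[[317.32045087 310.42066113]
 [317.52170236 340.74519193]]
```

View pics/w11z.png

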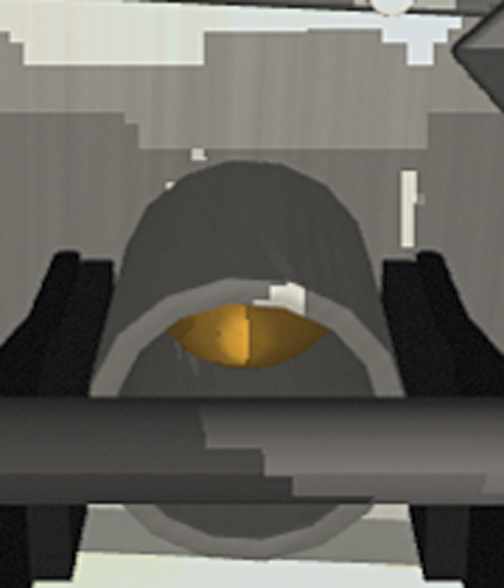

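```bash
python3 -c "
from bench import ctrl
print(ctrl.close_job()); s=ctrl.get_state(); print(s['time'],s['position'],s['ft_force'])"
```

```text
the job is handed in; nothing more can be done
None
the job is handed in; nothing more can be done
```

I handed the job in at about 18.4 s, with the sleeve pressed home on the jig, still gripped and under load.

**What I did**
- Swept both long flaps out; the pictures show them lying nearly level outside, at about 3 rad.
- Lifted the steel sleeve from the carton and lowered it over the brass cone. The measured seat is about x 0.5215, y −0.244 m.
- Pressed it down to the base plate and kept a 58 N squeeze on it.

**Last checks**
- **Flush:** the tool stopped at z = 0.0857 m, against 0.0858 m expected. It stayed there when I increased the push, and the brass line under the sleeve's end is gone from the side view.
- **Centred:** the cone looks symmetric inside the bore in the wrist picture. It is hidden by the gripper in the top view, so I could not check it there.
- **Push:** the wrist reads about 17 N upward at the end.
- **Side force:** pressing home raised it to about 7 N in x. I shifted the arm 1 mm to relieve it, and about 3.5 N was left at hand-in.
- **Other things on the bench:** the arm did not go near them, and in the last top picture those that show look unmoved.

The readback I tried after handing in returned nothing, so these figures are from just before it.

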